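Clamp the boxwood bishop for painting with the torque-limited crank

TASK

Stand the boxwood bishop upright in the round nest of the blue holding clamp and let go of it, without forcing it down. Then turn the crank clockwise (seen from above) by its red knob until its torque limiter gives way, let the knob slip on by about 2.5 cm, no more than 3 cm and at least 2 cm, stop at once and let go. Do not tighten the clamp before the bishop is in it, and leave everything else on the shelf where it stands.

Things in the scene. Friction and masses are not known exactly. Their poses are not given: they have to be found in the camera images.
- bishop_centre (a point): Centre (44 mm up) of the loose boxwood (pale yellow wood) chess bishop, 88 mm tall, 55 g, standing upright; z up its axis. Its round foot is 34 mm across and 8 mm high; its stem is a plain cylinder 18 mm across from 20 to 58 mm up (grasp it here); above it a 24 mm collar and the head, 23 mm across.
- bishop_foot (a point): Centre of the underside of the bishop's foot (44 mm below its centre).
- nest (a point): Centre of the floor of the clamp's round aluminium nest, where the bishop's foot belongs. The nest is a cup 40 mm across inside, 56 mm outside; its floor is 24 mm and its rim 36 mm above the shelf. z up; +y points from the crank axis to the nest, 110 mm apart.
- clamp: The clamp, a fixed blue block 110 x 210 x 20 mm (210 along its y) with nest and crank on top; origin under its centre. Inside, hidden in the nest wall on the side towards the crank, is a low rubber pad; it is drawn back at the start, and turning the crank clockwise moves it up to 8 mm into the nest, pressing the bishop's foot with a few newtons against the opposite wall.
- crank_axis (a point): On the crank's upright turning axis, fixed to the clamp, 60 mm above the shelf. Axes as the nest's. The crank's bearing seen from above, measured from the x axis here, lies between +0.4 and -1.4 rad at the start and ends no further than -2.9 rad. No part turns back when the crank is let go.
- crank_knob (a point): Centre of the crank's upright red knob: cylinder 18 mm across, 57 to 105 mm above the shelf, 75 mm from the axis; the steel arm lies below it. x points outwards from the axis. Turned clockwise it runs easily (0 to 2 N at the knob) through 1.0 to 2.0 rad, not to be seen beforehand, until the clamp is tight; then the limiter slips at a steady 5 to 6 N at the knob while the crank turns on.
- pin_top (a point): Top of the yellow tell-tale pin, 8 mm across, in the middle of the crank: level with the axis point (60 mm up) before the limiter slips, rising only 3 mm per rad of slip (1 mm for 25 mm of slip at the knob), less than the pose readings can show: judge by the force.
- pawn_foot (a point): Underside of a dark wood chess pawn, 54 mm tall, foot 30 mm across. Leave alone.
- tumbler: Glass tumbler, 72 mm across, 90 mm high; origin under its centre. Leave alone.
- oak: Resin model oak tree, 132 mm high, crown about 80 mm across; origin under its centre. Leave alone.
- jar_green: Paint jar, green, white cap, 48 mm across, 55 mm high; origin under its centre. Leave alone.
- jar_ochre: Paint jar, ochre yellow, black cap, 48 mm across, 55 mm high; origin under its centre. Leave alone.
- crate: Open grey plastic crate, 160 x 220 x 100 mm (220 along y); origin under its centre. Leave alone.
Not all that is in view belongs to the job. Of the things that look like the part that bears bishop_centre, the largest one is meant.

How it is judged:
By the outcome, as a careful person would: the job done as asked, in the order asked, and still so for the second after the job is handed in, with the robot touching nothing.
It also fails if it takes over 72 s, if anything falls off the work surface, if the arm or the gripper's body presses on something with over 40 N, if the wrist force passes 120 N, or if a joint passes its speed limit or range.

ROBOT

A 6-joint arm with a two-finger parallel gripper is mounted at the origin on the work surface. World frame = base frame: x ahead of the robot, y to its left, z up, the work surface at z = 0. Lengths are in m, angles in rad, forces in N, time in s.
With the tool pointing down it reaches from about 0.325 to 0.775 m from the base axis. Payload 5.5 kg.
Tool frame: the origin (TCP) lies between the finger pads; the fingertips stand 8 mm ahead of it and the grasp point (between the pads) lies 11 mm behind it (tcp_to_tips is the distance from the TCP to the fingertips, in m); z points along the fingers, y is the direction in which the jaws open and shut (so a half turn about z gives the same grasp; the last joint's range is limited). The gripper opens to 88 mm and grips with 3 to 60 N. Pads are 20 mm wide; open, the fingers measure 115 mm over their backs; the gripper's body (75 mm by 178 mm) begins 61 mm behind the grasp point.
Start: joints at [-1.255, 0.091, 1.231, -0, 1.82, -0.057], TCP at [0.219, -0.559, 0.231] pointing down, gripper open.
Joint ranges: [-2.87, 2.87], [-0.86, 2.18], [0.17, 2.46], [-1.51, 4.65], [0.06, 2.69], [-2.65, 2.65]. Speed limits (rad/s): [2.57, 2.57, 3.01, 3.14, 3.14, 3.14].

INTERFACE

Orientations are given as a unit quaternion [w, x, y, z].
In Python, from bench import * gives the robot as it stands. Calls block until the motion is done:
- move_to(position, orientation): joint-space move of the TCP to a pose.
- move_l(position, speed=0.15, orientation=None): straight line of the TCP; orientation=None keeps the orientation; speed is the mean speed in m/s.
- movej(angles): joint-space move.
- gripper_open() and close(): open the fingers fully, or close them until they stop; the grip force is fixed at half the most.
- hold(seconds).
- inverse_kinematics(position, orientation): joint angles nearest the present ones, or None.
- state(): the state.
- get_image(name): name is "scene" or "side" or "wrist"; returns a dict with "frame" (480x640x3 uint8, blue, green, red), "depth" (480x640 float32, m along the optical axis (not along the pixel's ray), 0 where there is no reading), "camera_matrix" (3x3 intrinsics, pixels), "k1" (the pictures are not rectified: a ray, as slopes to the right and down, at radius r is drawn at 1 + k1 r^2 times it, then the intrinsics apply), "view" (4x4, takes a point from world to camera coordinates). Camera axes: x right, y up, looking along -z (the intrinsics and any distortion apply to the point x, -y, -z); pixel columns grow to the right and rows downward; lengths in m; the calibration is good to about 2 mm. A picture is of the moment at which its call begins.
A pose or a line that the arm cannot do raises IKError and nothing moves.
- job_done(): hands the job in, once; it reports no verdict.
The state is a dict: "time": time; "joint_pos": joint angles; "dq": joint speeds; "joint_torque": joint torques, N m; "ee_pos": TCP position; "ee_rot": TCP orientation; "ft_force": force on the tool from outside, world axes, zero at the start; "moment": the same for the moment, N m; "finger_gap": finger opening in m.
Only numpy, scipy, OpenCV 4.12 (cv2) and the standard library are available. Lean on these libraries where they do the work, as an engineer would, in place of code of your own. Each camera call takes 0.05 s, during which the arm holds its last target.

## Working session

There is one attempt and no reset: what is moved stays moved. The work goes in short steps, each a Python script; the robot and the scene stay as the last script left them, time stands still between calls to the robot, and variables do not carry over. Pictures are saved under pics/ and viewed, and the job is handed in when it is done.

```bash
ls -la; mkdir -p pics
python3 - <<'E'
from bench import *
import cv2,pickle
s=state();print(s)
d={}
for n in ["scene","side","wrist"]:
    im=get_image(n);d[n]=im
    cv2.imwrite(f"pics/{n}0.png",im["frame"]);print(n,im["camera_matrix"].tolist(),im["k1"],im["view"].round(4).tolist())
pickle.dump(d,open("im0.pkl","wb"))
E
```

```text
total 12
drwxr-xr-x  3 agent agent 4096 Dec  6 00:51 .
drwxr-xr-x 23 root  root  4096 Dec  6 00:51 ..
drwxr-xr-x  2 agent agent 4096 Dec  6 00:51 pics
{'time': 0.0, 'joint_pos': array([-1.25466641e+00,  9.18392029e-02,  1.23188400e+00, -1.21631178e-05,
        1.81981858e+00, -5.66924001e-02]), 'dq': array([ 0.00184727,  0.00075351, -0.00213291,  0.00035959, -0.00091118,
       -0.00064663]), 'joint_torque': array([-3.63281484e-03, -4.46455550e+01, -4.06449759e+01,  6.95881457e-02,
        2.95332307e-02, -1.57815480e-04]), 'ee_pos': array([ 0.21845524, -0.55850475,  0.22951972]), 'ee_rot': array([-9.65612720e-04,  9.82675505e-01,  1.85331872e-01, -1.31910789e-04]), 'ft_force': array([-0.07929598, -0.09885569,  0.84819759]), 'moment': array([-0.05250992,  0.00391941, -0.01864396]), 'finger_gap': 0.08783330795726235}
scene [[560.2199861027075, 0.0, 317.71117435394797], [0.0, 560.2199861027075, 240.2159368574253], [0.0, 0.0, 1.0]] -0.0685145924217691 [[-0.6946, 0.7194, 0.0109, 0.5144], [-0.6193, -0.6055, 0.4998, 0.2705], [0.3661, 0.3403, 0.8661, -1.5463], [0.0, 0.0, 0.0, 1.0]]
side [[572.0404866700381, 0.0, 314.58028518752167], [0.0, 572.0404866700381, 238.43092107329636], [0.0, 0.0, 1.0]] -0.13746135869182088 [[-0.8422, -0.5389, -0.0182, 0.4426], [0.3305, -0.5426, 0.7722, -0.3409], [-0.426, 0.6443, 0.6351, -0.9059], [0.0, 0.0, 0.0, 1.0]]
wrist [[363.88921297760726, 0.0, 321.0718292092333], [0.0, 363.88921297760726, 248.8242052525698], [0.0, 0.0, 1.0]] -0.020053581371827778 [[0.3646, -0.9312, -0.0008, -0.5997], [0.8986, 0.3521, -0.2618, 0.0318], [0.2441, 0.0947, 0.9651, -0.3882], [0.0, 0.0, 0.0, 1.0]]
```

View pics/scene0.png

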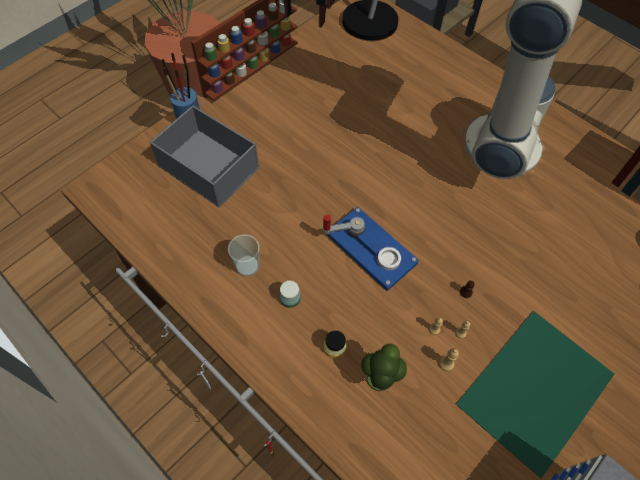

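View pics/side0.png

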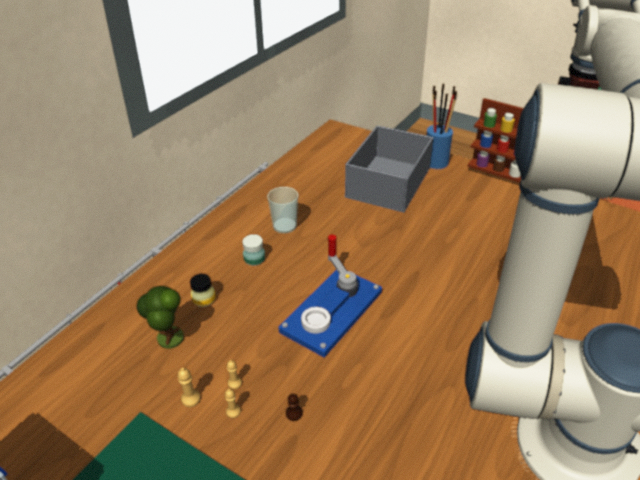

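View pics/wrist0.png

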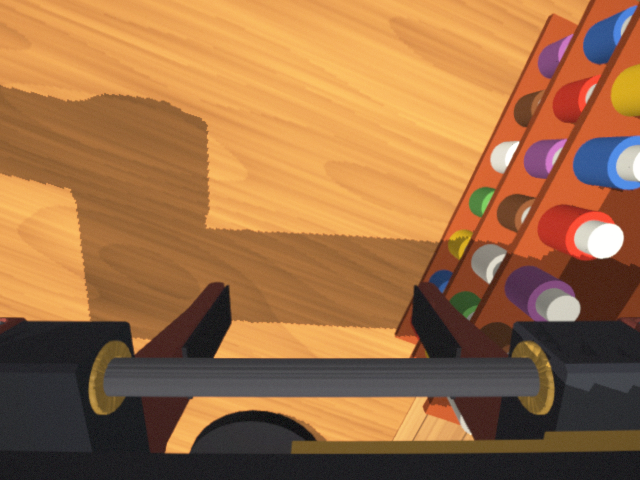

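Scene picture: pale pieces at scene (436,325), (462,328) and (450,358), with the last looking largest. The clamp is at (372,247), its red knob at (327,222), its nest at (389,258), and the pawn at (467,289). A close crop and measurements come next.

```bash
cat > h.py <<'E'
import numpy as np, cv2, pickle
from bench import *
def D(im): return np.array([im["k1"],0,0,0,0.])
def pw(im,uv,z=None,depth=None):
    """pixel->world; on plane z, or with depth"""
    uv=np.asarray(uv,float).reshape(-1,1,2)
    s=cv2.undistortPoints(uv,im["camera_matrix"],D(im)).reshape(-1,2)
    V=im["view"];R=V[:3,:3];t=V[:3,3];c=-R.T@t
    d=np.c_[s[:,0],-s[:,1],-np.ones(len(s))]@R
    if depth is not None: return c+d*np.asarray(depth).reshape(-1,1)
    return c+d*((z-c[2])/d[:,2])[:,None]
def proj(im,P):
    P=np.asarray(P,float).reshape(-1,3);V=im["view"]
    q=P@V[:3,:3].T+V[:3,3]; q=q*[1,-1,-1]
    return cv2.projectPoints(q,np.zeros(3),np.zeros(3),im["camera_matrix"],D(im))[0].reshape(-1,2)
def cloud(im):
    v,u=np.mgrid[:480,:640]; d=im["depth"]
    return pw(im,np.c_[u.ravel(),v.ravel()],depth=d.ravel()).reshape(480,640,3), d>0
E
python3 - <<'E'
from h import *
d=pickle.load(open("im0.pkl","rb"))
a=d["scene"]["frame"][300:390,400:490]; b=d["side"]["frame"][340:430,160:250]
cv2.imwrite("pics/crop0.png",np.hstack([cv2.resize(a,(400,400)),cv2.resize(b,(400,400))]))
P,m=cloud(d["scene"])
tab=P[300:400,480:600].reshape(-1,3);print("table z",np.median(P[170:200,330:450,2]),np.std(P[170:200,330:450,2]))
for n,(u,v) in dict(b1=(436,325),b2=(462,328),b3=(450,358),pawn=(467,289),oak=(384,365),ochre=(336,342),green=(290,292),tumb=(245,255),knob=(327,222),nest=(389,258)).items():
    w=P[v-28:v+28,u-14:u+14].reshape(-1,3);w=w[m[v-28:v+28,u-14:u+14].ravel()]
    w=w[w[:,2]>.012]
    print(n,w.mean(0).round(3),"zmax",np.percentile(w[:,2],[95,99.5]).round(3),len(w))
E
```

```text
table z -0.0012912280963330858 0.07472063218283075
b1 [0.573 0.206 0.044] zmax [0.068 0.075] 105
b2 [0.569 0.258 0.058] zmax [0.085 0.09 ] 174
b3 [0.609 0.267 0.048] zmax [0.085 0.089] 239
pawn [0.447 0.197 0.034] zmax [0.054 0.056] 117
oak [0.75  0.19  0.118] zmax [0.133 0.136] 1095
ochre [0.763 0.071 0.044] zmax [0.058 0.061] 450
green [ 0.748 -0.083  0.044] zmax [0.057 0.059] 434
tumb [ 0.753 -0.225  0.056] zmax [0.089 0.092] 890
knob [ 0.56  -0.128  0.052] zmax [0.104 0.107] 335
nest [0.514 0.012 0.023] zmax [0.036 0.039] 1323
```

View pics/crop0.png

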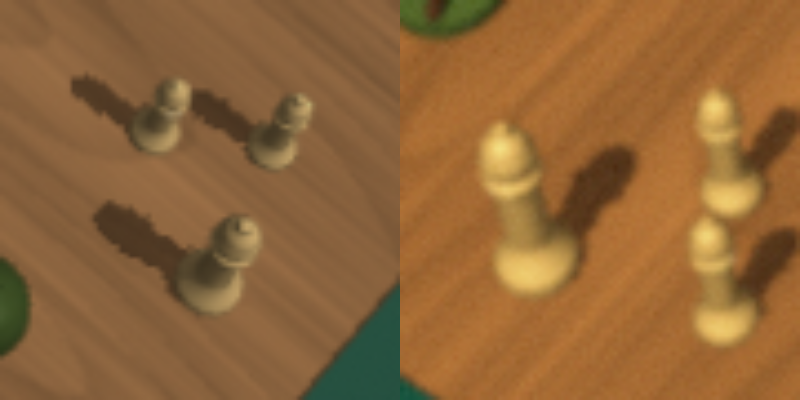

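The crop confirms that the piece at scene (450,358), side (188,387), is clearly larger than the other two and about 88 mm high. Next I measure the bishop, nest and knob precisely.

```bash
cat >> h.py <<'E'
from scipy.optimize import minimize
BISH=[(0,17),(.008,17),(.020,9),(.058,9),(.060,12),(.064,12),(.066,10),(.074,11.5),(.080,9),(.088,2)]
def sil(im,x,y,prof=BISH,z0=0,sc=8,org=(0,0),wh=(100,100)):
    m=np.zeros((wh[1]*sc,wh[0]*sc),np.uint8);a=np.linspace(0,2*np.pi,24,endpoint=False);R=[]
    for z,r in prof:
        r=r/1000;R.append((proj(im,np.c_[x+r*np.cos(a),y+r*np.sin(a),np.full(24,z0+z)])-org+.5)*sc)
    for p,q in zip(R[:-1],R[1:]):
        cv2.fillConvexPoly(m,cv2.convexHull(np.vstack([p,q]).astype(np.float32)).astype(np.int32),255)
    return cv2.resize(m,wh,interpolation=cv2.INTER_AREA)/255.
def circ_fit(P):
    A=np.c_[2*P[:,:2],np.ones(len(P))];s=np.linalg.lstsq(A,(P[:,:2]**2).sum(1),rcond=None)[0]
    return s[:2],np.sqrt(s[2]+s[0]**2+s[1]**2)
E
python3 - <<'E'
from h import *
d=pickle.load(open("im0.pkl","rb"))
for n,c in dict(scene=(450,358),side=(188,387)).items():
    im=d[n];P,m=cloud(im)
    o=(c[0]-40,c[1]-40);wh=(80,80)
    sub=P[o[1]:o[1]+80,o[0]:o[0]+80]
    mk=(sub[...,2]>.006)
    nl,lab,st,ct=cv2.connectedComponentsWithStats(mk.astype(np.uint8))
    k=lab[36:46,36:46];k=np.bincount(k[k>0]).argmax();mk=(lab==k).astype(float)
    p0=sub[lab==k][:,:2].mean(0)
    f=lambda x:np.abs(sil(im,x[0],x[1],org=o,wh=wh)-mk).sum()
    r=minimize(f,p0,method="Nelder-Mead",options=dict(initial_simplex=[p0,p0+[.01,0],p0+[0,.01]]))
    print(n,"bishop",r.x.round(4),r.fun,mk.sum())
    # blue block
    hsv=cv2.cvtColor(im["frame"],cv2.COLOR_BGR2HSV)
    bl=cv2.inRange(hsv,(105,120,40),(130,255,255))
    nl,lab,st,ct=cv2.connectedComponentsWithStats(bl)
    cs=(372,247) if n=="scene" else (330,312)
    best=min([i for i in range(1,nl) if st[i,4]>300],key=lambda i:np.hypot(*(ct[i]-cs)))
    v,u=np.nonzero(lab==best);W=pw(im,np.c_[u,v],z=.02)[:,:2]
    rc=cv2.minAreaRect((W*1000).astype(np.float32));print(" rect",rc)
    # rim depth pts
    Z=P[...,2];c2=(389,258) if n=="scene" else (316,320)
    yy,xx=np.mgrid[:480,:640];near=np.hypot(xx-c2[0],yy-c2[1])<28
    q=P[near&(Z>.032)&(Z<.042)];print(" rim",len(q),q.mean(0).round(4),circ_fit(q))
    w=cv2.inRange(hsv,(0,0,150),(180,60,255));v,u=np.nonzero((w>0)&near)
    hull=cv2.convexHull(np.c_[u,v].astype(np.int32)).reshape(-1,2)
    print(" rim col",circ_fit(pw(im,hull,z=.036)))
    red=cv2.inRange(hsv,(0,150,60),(8,255,255))|cv2.inRange(hsv,(172,150,60),(180,255,255))
    c3=(327,222) if n=="scene" else (332,245)
    k=(np.hypot(xx-c3[0],yy-c3[1])<22)&(red>0);q=P[k];q=q[(q[:,2]>.05)&(q[:,2]<.115)]
    print(" knob",q.mean(0).round(4),q.max(0).round(3),len(q),"top",q[q[:,2]>.101].mean(0).round(4))
E
```

```text
scene bishop [0.6126 0.27  ] 33.1764705882353 275.0
 rect ((514.9776611328125, -37.950462341308594), (209.84844970703125, 112.70631408691406), 86.92320251464844)
 rim 340 [ 0.5141 -0.0085  0.0351] (array([ 0.51323835, -0.00287507]), np.float64(0.03144075876312277))
 rim col (array([0.52577159, 0.02598482]), np.float64(0.036835296890649134))
 knob [ 0.5726 -0.1342  0.0915] [ 0.58  -0.128  0.109] 94 top [ 0.5716 -0.137   0.1044]
side bishop [0.6145 0.2686] 64.1450980392157 511.0
 rect ((507.3789978027344, -35.062171936035156), (215.44827270507812, 111.36859130859375), 87.103759765625)
 rim 496 [ 0.513  -0.0047  0.0353] (array([ 5.13292082e-01, -4.20964485e-04]), np.float64(0.03051310103914292))
 rim col (array([0.49771772, 0.0304845 ]), np.float64(0.04334257762985977))
 knob [ 0.5676 -0.1338  0.0879] [ 0.58  -0.127  0.108] 162 top [ 0.5689 -0.1367  0.1045]
```

```bash
cat >> h.py <<'E'
from scipy.spatial.transform import Rotation as Rn
def q_down(psi):
    """tool down, jaw (y) axis along heading psi in world xy"""
    y=np.array([np.cos(psi),np.sin(psi),0]);z=np.array([0,0,-1.]);x=np.cross(y,z)
    q=Rn.from_matrix(np.c_[x,y,z]).as_quat();return np.r_[q[3],q[:3]]
E
python3 - <<'E'
from h import *
d=pickle.load(open("im0.pkl","rb"))
im=d["wrist"];V=im["view"];c=-V[:3,:3].T@V[:3,3]
s=state();w=s["ee_rot"];R=Rn.from_quat(np.r_[w[1:],w[0]]).as_matrix()
print("cam in tool",R.T@(c-s["ee_pos"]),"look",R.T@(-V[2,:3]), "tool y world",R[:,1])
P,m=cloud(d["scene"])
Z=P[...,2];mk=((Z>.012)&(Z<.2)&m).astype(np.uint8)
n,lab,st,ct=cv2.connectedComponentsWithStats(mk)
for i in range(1,n):
    if st[i,4]>50:
        q=P[lab==i]; print(ct[i].round(),st[i,4],q.min(0).round(3),q.max(0).round(3))
for psi in np.arange(-np.pi,np.pi,np.pi/6):
  print(round(psi,2),[ (lambda j: None if j is None else j.round(2))(inverse_kinematics(p,q_down(psi))) for p in ([.613,.27,.06],[.515,0.01,.08])])
E
```

```text
cam in tool [ 7.11390165e-02  1.29501688e-05 -1.52731121e-01] look [-2.61903926e-01  7.42427657e-04  9.65093665e-01] tool y world [ 0.36421709 -0.93131289 -0.0014879 ]
[242.  46.] 6104 [ 0.126 -0.735  0.012] [ 0.472 -0.673  0.2  ]
[370.  18.] 1640 [-0.213 -0.688  0.012] [-0.03  -0.509  0.086]
[202. 145.] 5023 [ 0.523 -0.713  0.012] [ 0.72  -0.398  0.2  ]
[502. 150.] 2110 [-0.079 -0.094  0.012] [0.217 0.126 0.2  ]
[628. 167.] 348 [-0.181  0.289  0.012] [-0.089  0.313  0.155]
[633. 182.] 212 [-0.103  0.322  0.012] [-0.089  0.35   0.097]
[371. 247.] 3599 [ 0.451 -0.147  0.012] [0.58  0.068 0.109]
[244. 254.] 929 [ 0.72  -0.26   0.012] [ 0.791 -0.187  0.094]
[289. 293.] 434 [ 0.723 -0.11   0.012] [ 0.768 -0.064  0.06 ]
[468. 287.] 117 [0.436 0.185 0.012] [0.457 0.208 0.056]
[437. 324.] 99 [0.562 0.194 0.012] [0.577 0.21  0.068]
[464. 327.] 102 [0.529 0.241 0.012] [0.543 0.258 0.068]
[ 61. 416.] 2565 [ 1.241 -0.505  0.012] [ 1.26  -0.014  0.2  ]
[335. 344.] 450 [0.738 0.044 0.012] [0.781 0.091 0.062]
[384. 366.] 1428 [0.703 0.143 0.013] [0.785 0.229 0.138]
[450. 358.] 209 [0.603 0.257 0.0
[... 502 characters left out ...]
y([ 0.36,  0.31,  1.29, -0.  ,  1.55,  0.89]), array([-0.05, -0.12,  1.7 , -0.  ,  1.55,  0.48])]
-0.0 [array([ 0.36,  0.31,  1.29, -0.  ,  1.55,  0.36]), array([-0.05, -0.12,  1.7 , -0.  ,  1.55, -0.05])]
0.52 [array([ 0.36,  0.31,  1.29, -0.  ,  1.55, -0.16]), array([-0.05, -0.12,  1.7 , -0.  ,  1.55, -0.57])]
1.05 [array([ 0.36,  0.31,  1.29, -0.  ,  1.55, -0.68]), array([-0.05, -0.12,  1.7 , -0.  ,  1.55, -1.09])]
1.57 [array([ 0.36,  0.31,  1.29, -0.  ,  1.55, -1.21]), array([-0.05, -0.12,  1.7 , -0.  ,  1.55, -1.62])]
2.09 [array([ 0.36,  0.31,  1.29, -0.  ,  1.55, -1.73]), array([-0.05, -0.12,  1.7 , -0.  ,  1.55, -2.14])]
2.62 [array([ 0.36,  0.31,  1.29, -0.  ,  1.55, -2.25]), None]
```

Run:
```python
from h import *
s=state();p=s["ee_pos"]
t=s["time"]
move_l([p[0],p[1],.30],speed=.2);print(state()["time"]-t)
move_to([.58,.13,.25],q_down(-1.4));print(state()["time"]-t)
im=get_image("wrist");pickle.dump(im,open("w1.pkl","wb"));cv2.imwrite("pics/w1.png",im["frame"])
im=get_image("scene");pickle.dump(im,open("s1.pkl","wb"))
s=state();print(s["ee_pos"],s["ft_force"],s["time"])
```

```text
0.5
3.25
[0.58019377 0.12924628 0.25002447] [-0.51952629 -0.01942947 -0.09245648] 3.5
```

View pics/w1.png

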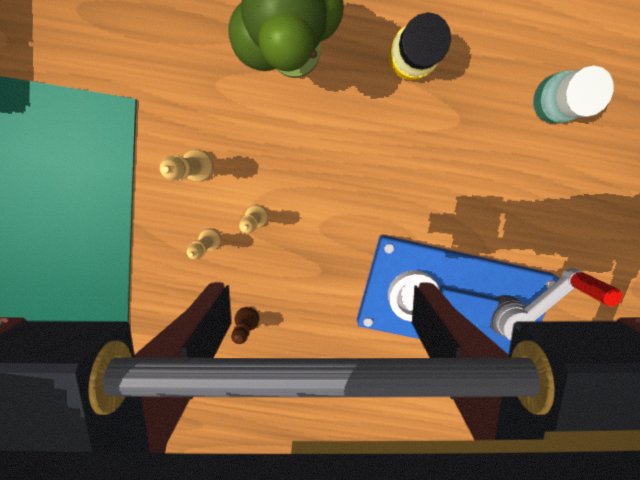

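Wrist view: the bishop is at about (190,165), the two small ones at (255,219) and (205,242), the nest at (413,296) partly behind a finger, the crank hub at (510,315) and the knob at (598,290). Now I refine these.

Run:
```python
from h import *
d=pickle.load(open("im0.pkl","rb"));w=pickle.load(open("w1.pkl","rb"))
P,m=cloud(w);o=(140,125);wh=(90,80)
sub=P[o[1]:o[1]+80,o[0]:o[0]+90];mk=(sub[...,2]>.005)
n,lab,st,ct=cv2.connectedComponentsWithStats(mk.astype(np.uint8));k=1+st[1:,4].argmax();mk=(lab==k).astype(float)
p0=np.array([.613,.27])
f=lambda x:np.abs(sil(w,x[0],x[1],org=o,wh=wh)-mk).sum()
r=minimize(f,p0,method="Nelder-Mead",options=dict(initial_simplex=[p0,p0+[.01,0],p0+[0,.01]]));print("bishop",r.x.round(4),r.fun,mk.sum(),sub[lab==k][:,2].max())
# ring: score of annulus in several views via gray rim
for nme,im in [("scene",d["scene"]),("side",d["side"]),("wrist",w)]:
    P,m=cloud(im);
    q=P[m&(np.abs(P[...,2]-.036)<.004)&(np.hypot(P[...,0]-.515,P[...,1]-.015)<.045)&(P[...,2]<.06)]
    c=np.array([.515,.015])
    for _ in range(30):
        r_=np.hypot(*(q[:,:2]-c).T);s=q[(r_>.0165)&(r_<.0315)];
        # circle fit fixed r=24mm
        from scipy.optimize import least_squares
        c=least_squares(lambda x:np.hypot(s[:,0]-x[0],s[:,1]-x[1])-.024,c,loss="soft_l1",f_scale=.002).x
    print(nme,"rim",c.round(4),len(s),len(q),circ_fit(s))
    hsv=cv2.cvtColor(im["frame"],cv2.COLOR_BGR2HSV)
    red=cv2.inRange(hsv,(0,150,60),(8,255,255))|cv2.inRange(hsv,(172,150,60),(180,255,255))
    k=(np.hypot(P[...,0]-.57,P[...,1]+.135)<.02)&(red>0)&(P[...,2]>.05)&(P[...,2]<.115)
    ob=k.astype(np.uint8);v,u=np.nonzero(ob);org=(u.min()-10,v.min()-10);wh=(int(np.ptp(u))+21,int(np.ptp(v))+21)
    mk=ob[org[1]:org[1]+wh[1],org[0]:org[0]+wh[0]].astype(float)
    f=lambda x:np.abs(sil(im,x[0],x[1],prof=[(.057,9),(.105,9)],org=org,wh=wh)-mk).sum()
    p0=np.array([.57,-.137]);r=minimize(f,p0,method="Nelder-Mead",options=dict(initial_simplex=[p0,p0+[.01,0],p0+[0,.01]]));print("  knob",r.x.round(4),r.fun,mk.sum())
    # hub
    q=P[m&(np.abs(P[...,2]-.055)<.012)&(np.hypot(P[...,0]-.505,P[...,1]+.09)<.022)];print("  hub",q.mean(0).round(4),len(q))
    # yellow pin
    yl=cv2.inRange(hsv,(20,110,90),(35,255,255))>0
    k=yl&(np.hypot(P[...,0]-.505,P[...,1]+.09)<.03)&(P[...,2]>.04);v,u=np.nonzero(k)
    if len(u):print("  pin",pw(im,[[u.mean(),v.mean()]],z=.06).round(4),len(u))
    bl=cv2.inRange(hsv,(105,120,40),(130,255,255))>0
    k=bl&(np.abs(P[...,2]-.02)<.006)&(np.hypot(P[...,0]-.51,P[...,1]+.035)<.14)
    v,u=np.nonzero(k);print("  block",cv2.minAreaRect((pw(im,np.c_[u,v],z=.02)[:,:2]*1000).astype(np.float32)))
```

```text
bishop [0.6128 0.269 ] 113.84705882352941 1319.0 0.402948356847045
scene rim [0.5152 0.0152] 173 239 (array([0.51507538, 0.01482673]), np.float64(0.02419697022894492))
  knob [ 0.5686 -0.1379] 31.556862745098037 94.0
  hub [ 0.5103 -0.0925  0.0541] 166
  pin [[ 0.5083 -0.0945  0.06  ]] 7
  block ((514.4771118164062, -37.993621826171875), (209.70848083496094, 111.71115112304688), 86.92320251464844)
side rim [0.5136 0.0145] 289 376 (array([0.5136654 , 0.01403385]), np.float64(0.024554243958874653))
  knob [ 0.5721 -0.1421] 32.160784313725486 162.0
  hub [ 0.5055 -0.0911  0.0541] 236
  pin [[ 0.5085 -0.0957  0.06  ]] 11
  block ((508.029541015625, -36.95463562011719), (211.75218200683594, 109.8664779663086), 87.07646179199219)
wrist rim [0.5156 0.0143] 582 715 (array([0.51540938, 0.01404438]), np.float64(0.024426933862784866))
  knob [ 0.5705 -0.1378] 110.7764705882353 934.0
  hub [ 0.5137 -0.0872  0.0528] 572
  block ((513.6807861328125, -39.569908142089844), (207.85574340820312, 109.08064270019531), 86.8967514038086)
```

Three views agree: bishop (0.613, 0.269), nest (0.515, 0.0147), axis (0.509, -0.095) and knob (0.5705, -0.138). The knob is 75 mm from the axis at bearing -0.56, as it should be. Now the grasp.

Run:
```python
from h import *
q=q_down(-1.4)
move_to([.6128,.2692,.16],q)
s=state();print(s["ee_pos"],s["time"])
move_l([.6128,.2692,.031],speed=.12)
s=state();print(s["ee_pos"],s["ft_force"].round(2),s["time"])
close()
s=state();print(s["ee_pos"],s["ft_force"].round(2),s["finger_gap"],s["time"])
move_l([.6128,.2692,.14],speed=.12)
s=state();print(s["ee_pos"],s["ft_force"].round(2),s["finger_gap"],s["time"])
for n in["wrist","side"]:
    im=get_image(n);pickle.dump(im,open(n+"2.pkl","wb"));cv2.imwrite(f"pics/{n}2.png",im["frame"])
```

```text
[0.61311565 0.26847341 0.16097644] 4.2167
[0.61347504 0.26940411 0.03231918] [-0.26 -0.03 -0.64] 5.4417
[0.61278116 0.26921428 0.03097362] [ 0.49 -0.01  1.21] 0.021042716272033395 6.5
[0.61234951 0.26900054 0.13861372] [ 0.13 -0.31 -0.96] 0.021411169675813083 7.5583
```

View pics/wrist2.png

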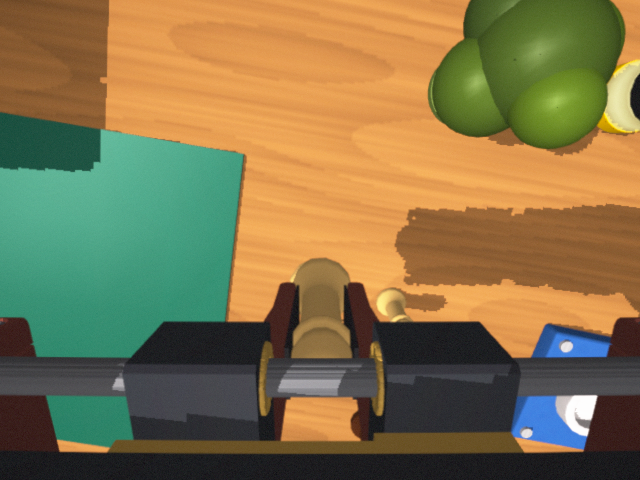

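View pics/side2.png

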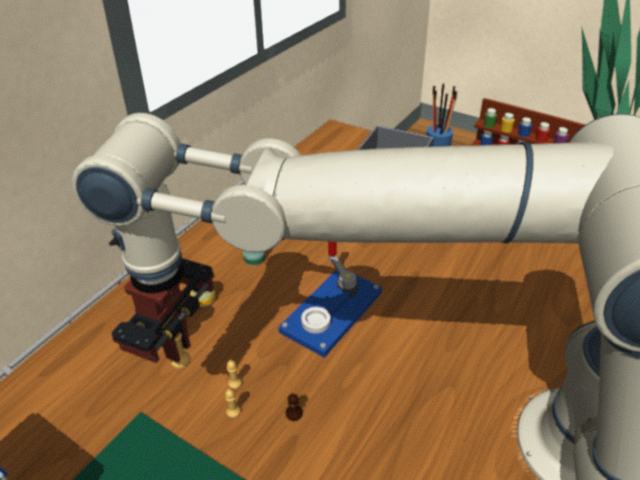

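The bishop is held centrally (wrist: foot at 321,270; side: at 178,350). The gap reads 21 mm against an 18 mm stem, so I check the pose in the hand by projecting the model.

Run:
```python
from h import *
w=pickle.load(open("wrist2.pkl","rb"));sd=pickle.load(open("side2.pkl","rb"))
x,y,z=.6124,.2690,.1078
outs=[]
for im,o,wh in[(w,(250,230),(140,150)),(sd,(130,300),(100,80))]:
    f=im["frame"].copy()[o[1]:o[1]+wh[1],o[0]:o[0]+wh[0]]
    m=(sil(im,x,y,z0=z,org=o,wh=wh)*255).astype(np.uint8)
    big=cv2.resize(f,None,fx=4,fy=4,interpolation=cv2.INTER_CUBIC)[:560,:400 if wh[0]==100 else 560]
    M=cv2.resize(m,None,fx=4,fy=4);c,_=cv2.findContours((M>127).astype(np.uint8),cv2.RETR_EXTERNAL,cv2.CHAIN_APPROX_NONE)
    b=cv2.resize(f,None,fx=4,fy=4,interpolation=cv2.INTER_CUBIC);cv2.drawContours(b,c,-1,(255,0,255),1)
    outs.append(b)
cv2.imwrite("pics/w2o.png",outs[0]);cv2.imwrite("pics/s2o.png",outs[1])
P,m=cloud(w)
# foot points of bishop
s=P[255:360,285:360].reshape(-1,3);k=(np.hypot(s[:,0]-x,s[:,1]-y)<.025)&(s[:,2]>.09)&(s[:,2]<.14)
print(k.sum(),s[k].min(0),s[k].max(0))
low=s[k];print(circ_fit(low[(low[:,2]<.118)]),((low[:,2]<.118)).sum())
```

```text
2300 [0.59947496 0.25317759 0.10778316] [0.629937   0.28741273 0.1399969 ]
(array([0.61365285, 0.26937795]), np.float64(0.014967787325887844)) 688
```

View pics/w2o.png

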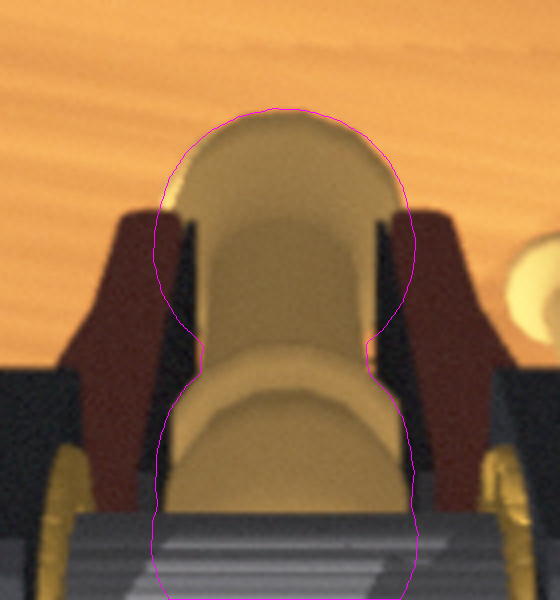

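View pics/s2o.png

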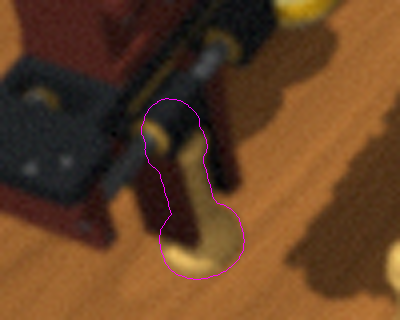

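The model outline matches both views to about 1 mm and the bishop is upright. Next I carry it over the nest and stop above the rim to check.

Run:
```python
from h import *
move_l([.6128,.2692,.155],speed=.1)
move_l([.5150,.0147,.155],speed=.2)
move_l([.5150,.0147,.085],speed=.1)
hold(.3)
s=state();print(s["ee_pos"],s["ft_force"].round(2),s["finger_gap"],s["time"])
for n in["wrist","side","scene"]:
    im=get_image(n);pickle.dump(im,open(n+"3.pkl","wb"));cv2.imwrite(f"pics/{n}3.png",im["frame"])
x,y=s["ee_pos"][:2];z=s["ee_pos"][2]-.031
o=[]
for n,c in[("wrist",(321,300)),("side",(316,310)),("scene",(389,250))]:
    im=pickle.load(open(n+"3.pkl","rb"));og=(c[0]-40,c[1]-45) if n!="wrist" else (c[0]-80,c[1]-90)
    k=1 if n=="wrist" else 2
    wh=(160,180) if n=="wrist" else (80,90)
    f=im["frame"][og[1]:og[1]+wh[1],og[0]:og[0]+wh[0]]
    b=cv2.resize(f,(264,297),interpolation=cv2.INTER_CUBIC);sc=264/wh[0]
    a=np.linspace(0,2*np.pi,60)
    for r,zz,col in[(.017,z,(255,0,255)),(.02,.036,(0,255,0)),(.028,.036,(0,255,0))]:
        cx,cy=(x,y) if zz==z else (.5152,.0147)
        p=((proj(im,np.c_[cx+r*np.cos(a),cy+r*np.sin(a),np.full(60,zz)])-og+.5)*sc).astype(np.int32)
        cv2.polylines(b,[p],True,col,1)
    o.append(b)
cv2.imwrite("pics/o3.png",np.hstack(o))
```

```text
[0.5152859  0.01468208 0.08557141] [-0.01  0.15 -0.48] 0.020941713157171433 10.625
```

View pics/o3.png

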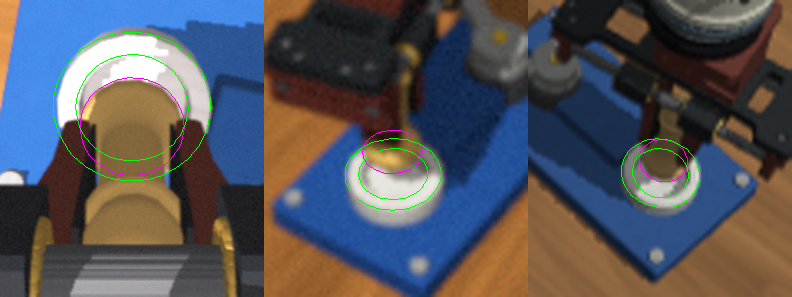

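The nest ring (green) and foot ring (magenta) overlay the real edges in all three views, with the bishop hovering centred over the cup. I lower it in small steps and watch the force.

Run:
```python
from h import *
def F(n=4):
    a=[]
    for _ in range(n): a.append(state()["ft_force"]); hold(.02)
    return np.mean(a,0)
b=F();print("base",b.round(2),state()["time"])
for z in [.072,.066,.063,.060,.058,.0565,.0557]:
    move_l([.5150,.0147,z],speed=.05)
    f=F()-b;s=state();print(z,s["ee_pos"].round(4),f.round(2),round(s["time"],2))
    if np.linalg.norm(f)>2.5: print("contact");break
```

```text
base [-0.15  0.13 -0.01] 10.8417
0.072 [0.5149 0.0147 0.0718] [ 0.07 -0.22 -0.4 ] 11.32
0.066 [0.5149 0.0147 0.0659] [ 0.18 -0.21 -0.42] 11.65
0.063 [0.515  0.0147 0.063 ] [ 0.3  -0.13 -0.16] 11.97
0.06 [0.5149 0.0147 0.0599] [ 0.05 -0.2  -1.18] 12.28
0.058 [0.515  0.0147 0.0579] [ 0.05 -0.   -0.65] 12.6
0.0565 [0.515  0.0147 0.0564] [ 0.4  -0.06 -0.35] 12.92
0.0557 [0.515  0.0147 0.0557] [-0.11 -0.26 -0.54] 13.23
```

Run:
```python
from h import *
move_l([.5150,.0147,.0552],speed=.05);hold(.1)
s=state();print(s["ee_pos"].round(4),s["ft_force"].round(2))
gripper_open()
s=state();print(s["ft_force"].round(2),s["finger_gap"],s["time"])
move_l([.5150,.0147,.19],speed=.12)
for n in["wrist","side","scene"]:
    im=get_image(n);pickle.dump(im,open(n+"4.pkl","wb"));cv2.imwrite(f"pics/{n}4.png",im["frame"])
o=[]
for n,c,h in[("wrist",(321,300),100),("side",(316,300),45),("scene",(389,250),45)]:
    im=pickle.load(open(n+"4.pkl","rb"));og=(c[0]-h,c[1]-h);wh=(2*h,2*h)
    P,m=cloud(im);mk=np.zeros((480,640,3),np.uint8)
    b=cv2.resize(im["frame"][og[1]:og[1]+2*h,og[0]:og[0]+2*h],(264,264),interpolation=cv2.INTER_CUBIC)
    M=cv2.resize((sil(im,.515,.0147,z0=.024,org=og,wh=wh)*255).astype(np.uint8),(264,264));ct,_=cv2.findContours((M>127).astype(np.uint8),cv2.RETR_EXTERNAL,cv2.CHAIN_APPROX_NONE)
    cv2.drawContours(b,ct,-1,(255,0,255),1);o.append(b)
    q=P[m&(np.hypot(P[...,0]-.515,P[...,1]-.0147)<.03)&(P[...,2]>.06)&(P[...,2]<.13)];print(n,len(q),q[:,2].max(),q[q[:,2]>.09].mean(0))
cv2.imwrite("pics/o4.png",np.hstack(o));print(state()["time"])
```

```text
[0.515  0.0147 0.0552] [-0.52  0.12 -0.42]
[-0.2  -0.58 -0.05] 0.08809332112113462 14.7
wrist 941 0.11225288074798634 [0.51799672 0.01527926 0.10295815]
side 229 0.11395475855151871 [0.51258432 0.01936971 0.10165412]
scene 127 0.11437956747474787 [0.51851303 0.01836156 0.10231934]
16.125
```

View pics/o4.png

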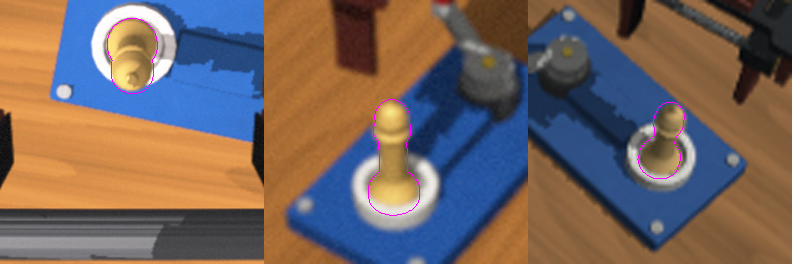

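The bishop stands upright in the nest (top at 112 mm, outline matching in all three views). Next is the crank. I will push the knob with the inside of the trailing open finger along the arc, turning the tool with it. IK is checked for the whole arc first.

```bash
cat >> h.py <<'E'
A=np.array([.509,-.0951]);ZT=.074;TH0=-.613
def arc(phi,z=ZT,r=.075,lead=.035):
    e=np.array([np.cos(phi),np.sin(phi)]);t=np.array([np.sin(phi),-np.cos(phi)])
    return np.r_[A+r*e+lead*t,z],q_down(phi+np.pi/2),t
def F(n=5):
    a=[];p=[]
    for _ in range(n):
        s=state();a.append(s["ft_force"]);p.append(s["ee_pos"]);hold(.015)
    return np.mean(a,0),np.mean(p,0)
def phi_of(p,lead=.035): # commanded-equivalent angle of TCP
    v=p[:2]-A;return np.arctan2(v[1],v[0])+np.arctan2(lead,.075)
E
python3 - <<'E'
from h import *
for ph in np.arange(-.49,-3.3,-.2):
    p,q,t=arc(ph);j=inverse_kinematics(p,q);print(round(ph,2),p.round(3),None if j is None else j.round(2))
p,q,t=arc(TH0+.13)
move_to(np.r_[p[:2],.19],q)
move_l(p,speed=.15)
hold(.2)
f,pp=F(8);print(p,pp,f.round(2),phi_of(pp)-(TH0+.13),state()["time"]);np.save("base.npy",f)
for n in["wrist","scene"]:
    im=get_image(n);cv2.imwrite(f"pics/{n}5.png",im["frame"])
im=cv2.imread("pics/scene5.png")[180:300,280:420];cv2.imwrite("pics/s5c.png",cv2.resize(im,(700,600)))
E
```

```text
-0.49 [ 0.559 -0.161  0.074] [-0.34  0.07  1.53 -0.    1.54 -1.42]
-0.69 [ 0.545 -0.17   0.074] [-0.36  0.04  1.56 -0.    1.54 -1.24]
-0.89 [ 0.529 -0.175  0.074] [-0.38  0.    1.6  -0.    1.54 -1.06]
-1.09 [ 0.513 -0.178  0.074] [-0.4  -0.04  1.64 -0.    1.54 -0.88]
-1.29 [ 0.496 -0.177  0.074] [-0.41 -0.08  1.68 -0.    1.54 -0.69]
-1.49 [ 0.48  -0.173  0.074] [-0.41 -0.13  1.72 -0.    1.54 -0.49]
-1.69 [ 0.465 -0.165  0.074] [-0.41 -0.17  1.76 -0.    1.55 -0.29]
-1.89 [ 0.452 -0.155  0.074] [-0.4  -0.22  1.8  -0.    1.55 -0.08]
-2.09 [ 0.441 -0.143  0.074] [-0.39 -0.26  1.84 -0.    1.56  0.13]
-2.29 [ 0.433 -0.128  0.074] [-0.36 -0.29  1.87 -0.    1.57  0.36]
-2.49 [ 0.428 -0.113  0.074] [-0.33 -0.32  1.89 -0.    1.57  0.58]
-2.69 [ 0.426 -0.096  0.074] [-0.3  -0.34  1.9  -0.    1.58  0.82]
-2.89 [ 0.428 -0.08   0.074] [-0.26 -0.34  1.91 -0.    1.58  1.06]
-3.09 [ 0.432 -0.064  0.074] [-0.22 -0.34  1.9  -0.    1.58  1.29]
-3.29 [ 0.44  -0.049  0.074] [-0.19 -0.32  1.89 -0.    1.57  1.53]
[ 0.55916509 -0.16092905  0.074     ] [ 0.5596577  -0.16110159  0.07505188] [-0.19  0.01  0.04] 0.0034523272205122524 19.75
```

View pics/wrist5.png

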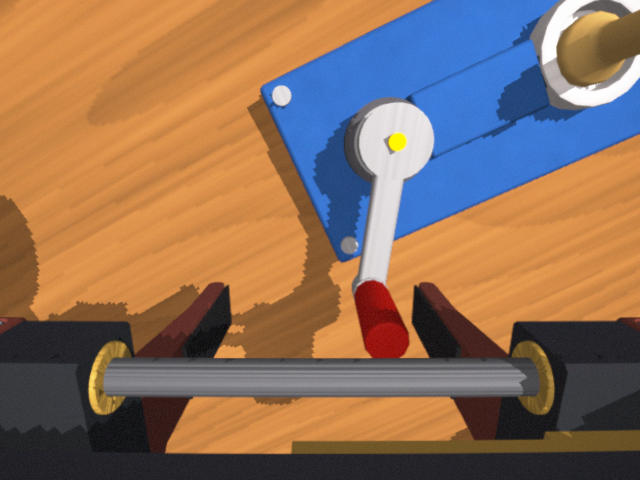

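View pics/s5c.png

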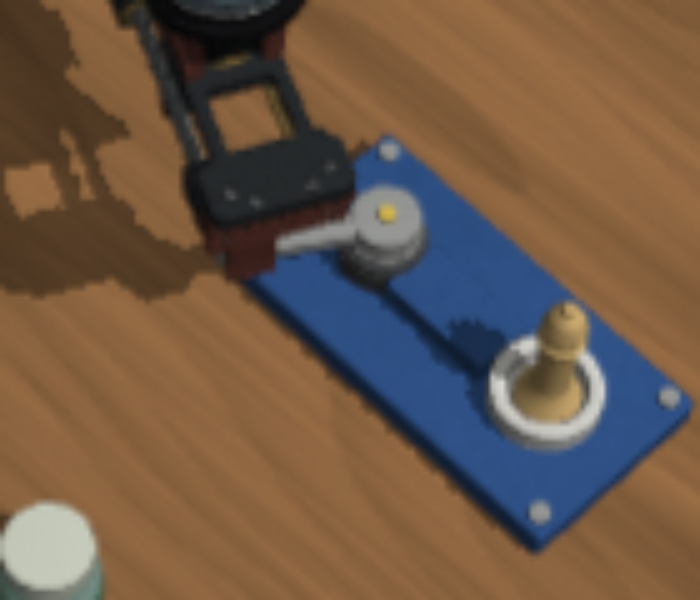

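Wrist view: the pad (425,320) sits just behind the knob (385,320) and the pin is at (397,141). The scene view shows nothing near the fingers. Phase 1 covers the part of the travel that is certainly free.

Run:
```python
from h import *
b=np.load("base.npy")
im=get_image("wrist");hsv=cv2.cvtColor(im["frame"],cv2.COLOR_BGR2HSV)
v,u=np.nonzero(cv2.inRange(hsv[100:190,350:450],(20,110,90),(35,255,255)));print("pin",pw(im,[[u.mean()+350,v.mean()+100]],z=.06),len(u))
for ph in np.arange(TH0+.08,TH0-.86,-.055):
    p,q,t=arc(ph);move_l(p,speed=.06,orientation=q)
    f,pp=F(4);f=f-b;ft=-f[:2]@t;fr=f[0]*np.cos(ph)+f[1]*np.sin(ph)
    print(f"{ph:.3f} act {phi_of(pp):.3f} Ft {ft:.2f} Fr {fr:.2f} Fz {f[2]:.2f} t {state()['time']:.2f}")
    if ft>4: print("STOP");break
```

```text
pin [[ 0.50813946 -0.09668863  0.06      ]] 278
-0.533 act -0.533 Ft 0.15 Fr 0.36 Fz -0.05 t 20.22
-0.588 act -0.587 Ft 0.71 Fr 0.20 Fz -0.22 t 20.53
-0.643 act -0.642 Ft -0.09 Fr 0.32 Fz -0.24 t 20.85
-0.698 act -0.697 Ft -0.22 Fr -0.02 Fz 0.00 t 21.17
-0.753 act -0.752 Ft 0.18 Fr 0.16 Fz -0.04 t 21.48
-0.808 act -0.807 Ft -0.07 Fr 0.28 Fz 0.05 t 21.80
-0.863 act -0.862 Ft 0.46 Fr 0.29 Fz 0.24 t 22.12
-0.918 act -0.917 Ft 0.35 Fr -0.01 Fz -0.35 t 22.43
-0.973 act -0.972 Ft 0.20 Fr 0.24 Fz 0.13 t 22.75
-1.028 act -1.027 Ft -0.23 Fr 0.12 Fz -0.14 t 23.07
-1.083 act -1.082 Ft -0.70 Fr -0.19 Fz -0.24 t 23.38
-1.138 act -1.137 Ft 0.25 Fr 0.26 Fz -0.27 t 23.70
-1.193 act -1.192 Ft 0.22 Fr -0.13 Fz -0.23 t 24.02
-1.248 act -1.247 Ft 0.27 Fr -0.24 Fz 0.02 t 24.33
-1.303 act -1.302 Ft 0.51 Fr -0.29 Fz 0.16 t 24.65
-1.358 act -1.357 Ft 0.10 Fr 0.53 Fz -0.10 t 24.97
-1.413 act -1.412 Ft 0.35 Fr 0.10 Fz -0.37 t 25.28
-1.468 act -1.467 Ft 0.11 Fr -0.09 Fz 0.32 t 25.60
```

Run:
```python
from h import *
im=get_image("wrist");cv2.imwrite("pics/w6.png",im["frame"])
P,m=cloud(im);hsv=cv2.cvtColor(im["frame"],cv2.COLOR_BGR2HSV)
red=cv2.inRange(hsv,(0,190,90),(6,255,255))|cv2.inRange(hsv,(174,190,90),(180,255,255))
k=(red>0)&(P[...,2]>.099)&(P[...,2]<.112)&(np.hypot(P[...,0]-A[0],P[...,1]-A[1])<.1);q=P[k]
print(len(q),q.mean(0)); c=q.mean(0)[:2]-A;print(np.hypot(*c),np.arctan2(c[1],c[0]))
```

```text
1469 [ 0.51427021 -0.16827513  0.10331359]
0.07336467204207926 -1.498898557884078
```

View pics/w6.png

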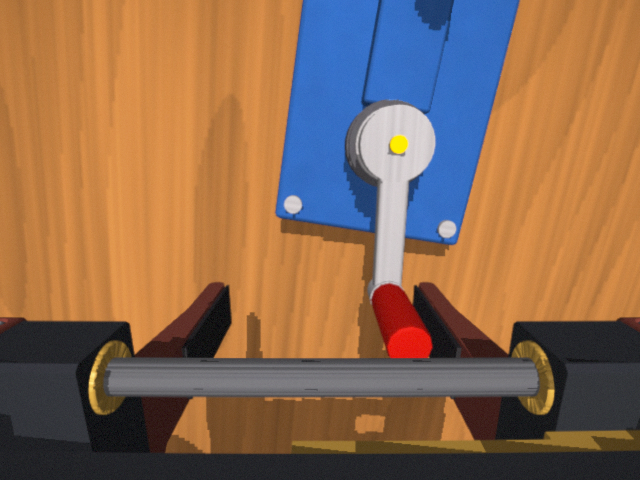

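The knob (405,330) touches the trailing pad and has followed to a bearing of about -1.49, with the force near 0. Phase 2 uses fine steps and stops at the first force jump.

```bash
cat > p2.py <<'E'
from h import *
import sys,json
b=np.load("base.npy")
def step(ph,b=b):
    p,q,t=arc(ph);move_l(p,speed=.04,orientation=q)
    s=state();f0=-(s["ft_force"]-b)[:2]@t
    f,pp=F(4);f=f-b;ft=-f[:2]@t;fr=f[0]*np.cos(ph)+f[1]*np.sin(ph)
    print(f"{ph:.3f} act {phi_of(pp):.4f} F0 {f0:.2f} Ft {ft:.2f} Fr {fr:.2f} Fz {f[2]:.2f} t {state()['time']:.2f}")
    return max(f0,ft)
E
python3 - <<'E'
from p2 import *
ph=-1.468
while ph>-2.65:
    ph-=.025
    if step(ph)>2.5: print("STOP");break
    if state()["time"]>45: break
E
```

```text
-1.493 act -1.4924 F0 0.39 Ft 0.55 Fr -0.20 Fz -0.26 t 25.97
-1.518 act -1.5169 F0 1.02 Ft 0.91 Fr -0.03 Fz -0.35 t 26.28
-1.543 act -1.5427 F0 0.96 Ft 0.71 Fr 0.11 Fz -0.16 t 26.60
-1.568 act -1.5679 F0 1.68 Ft 0.77 Fr 0.63 Fz 0.30 t 26.92
-1.593 act -1.5931 F0 0.90 Ft 0.58 Fr -0.03 Fz -0.08 t 27.23
-1.618 act -1.6180 F0 1.03 Ft 1.13 Fr 0.55 Fz 0.13 t 27.55
-1.643 act -1.6428 F0 0.89 Ft 0.74 Fr 0.59 Fz -0.02 t 27.87
-1.668 act -1.6680 F0 1.38 Ft 0.90 Fr -0.15 Fz -0.24 t 28.18
-1.693 act -1.6931 F0 0.74 Ft 0.94 Fr 0.65 Fz 0.11 t 28.50
-1.718 act -1.7179 F0 1.00 Ft 1.02 Fr 0.18 Fz -0.41 t 28.82
-1.743 act -1.7431 F0 0.48 Ft 0.64 Fr 0.08 Fz -0.64 t 29.13
-1.768 act -1.7681 F0 1.18 Ft 0.60 Fr 0.32 Fz 0.05 t 29.45
-1.793 act -1.7930 F0 -0.15 Ft 0.44 Fr 0.34 Fz -0.07 t 29.77
-1.818 act -1.8179 F0 1.35 Ft 0.88 Fr 0.48 Fz -0.28 t 30.08
-1.843 act -1.8386 F0 4.07 Ft 4.01 Fr -0.70 Fz -1.81 t 30.40
STOP
```

The force jumped from 0.9 to 4.0 N at -1.843 and the TCP lags slightly, so the clamp is tightening but the limiter (5–6 N) has not slipped yet. I continue in smaller steps to catch the onset.

Run:
```python
from p2 import *
ph=-1.843
for _ in range(6):
    ph-=.008
    step(ph)
```

```text
-1.851 act -1.8454 F0 6.34 Ft 6.13 Fr -0.77 Fz -2.19 t 30.72
-1.859 act -1.8532 F0 6.78 Ft 6.06 Fr -0.60 Fz -2.18 t 31.03
-1.867 act -1.8610 F0 5.49 Ft 6.13 Fr -0.71 Fz -2.55 t 31.35
-1.875 act -1.8691 F0 6.30 Ft 5.85 Fr -0.98 Fz -2.25 t 31.67
-1.883 act -1.8769 F0 6.33 Ft 5.82 Fr -0.77 Fz -2.43 t 31.98
-1.891 act -1.8850 F0 5.38 Ft 5.39 Fr -0.56 Fz -2.22 t 32.30
```

The plateau at 5.4–6.1 N means the limiter slips from about -1.842 rad. The target end is 0.333 rad (25 mm) further, at -2.175 actual. I push on to just short of it, checking the knob with the wrist camera before and after.

```bash
cat >> p2.py <<'E'
def knob():
    im=get_image("wrist");P,m=cloud(im);hsv=cv2.cvtColor(im["frame"],cv2.COLOR_BGR2HSV)
    red=cv2.inRange(hsv,(0,190,90),(6,255,255))|cv2.inRange(hsv,(174,190,90),(180,255,255))
    k=(red>0)&(P[...,2]>.099)&(P[...,2]<.112)&(np.hypot(P[...,0]-A[0],P[...,1]-A[1])<.1);q=P[k].mean(0)
    c=q[:2]-A;print("knob",q.round(4),k.sum(),np.hypot(*c).round(4),np.arctan2(c[1],c[0]).round(4))
    return im
E
python3 - <<'E'
from p2 import *
knob()
ph=-1.891
for _ in range(9):
    ph-=.029
    if step(ph)<3.5: print("force lost");break
cv2.imwrite("pics/w7.png",knob()["frame"])
E
```

```text
knob [ 0.486  -0.1649  0.1034] 1434 0.0735 -1.889
-1.920 act -1.9154 F0 4.75 Ft 5.37 Fr -0.80 Fz -1.74 t 32.67
-1.949 act -1.9445 F0 5.72 Ft 5.53 Fr -0.92 Fz -2.50 t 32.98
-1.978 act -1.9735 F0 5.18 Ft 4.98 Fr -0.97 Fz -2.13 t 33.30
-2.007 act -2.0025 F0 5.42 Ft 4.77 Fr -0.74 Fz -2.07 t 33.62
-2.036 act -2.0315 F0 5.79 Ft 5.32 Fr -1.52 Fz -2.07 t 33.93
-2.065 act -2.0604 F0 5.91 Ft 5.03 Fr -0.78 Fz -1.96 t 34.25
-2.094 act -2.0895 F0 4.61 Ft 5.02 Fr -1.29 Fz -2.54 t 34.57
-2.123 act -2.1183 F0 5.08 Ft 4.90 Fr -1.13 Fz -1.97 t 34.88
-2.152 act -2.1473 F0 5.46 Ft 5.20 Fr -1.22 Fz -2.18 t 35.20
knob [ 0.4686 -0.1566  0.1033] 1440 0.0736 -2.1527
```

View pics/w7.png

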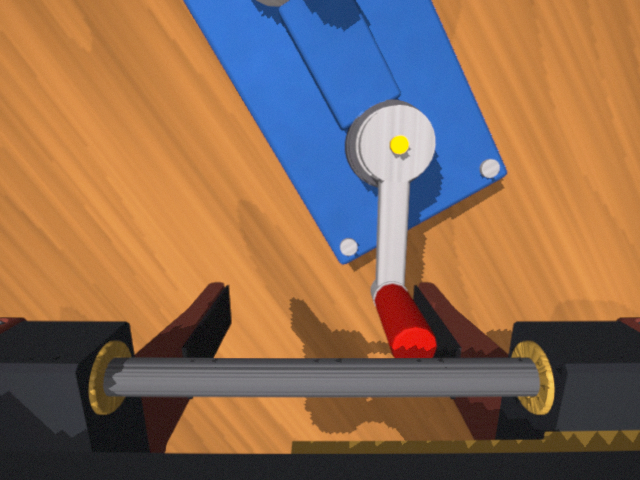

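The wrist view and TCP agree: 0.264 against 0.262 rad travelled since the last picture. Slip so far is about 22.9 mm. One last step brings it to 25 mm, then I back off and lift.

Run:
```python
from p2 import *
step(-2.180)
im=knob()
for d in (.04,.15):
    p,q,t=arc(-2.180+d);move_l(p,speed=.08,orientation=q)
f,pp=F(4);print("after release",(f-b).round(2),state()["time"])
move_l(np.r_[p[:2],.22],speed=.15)
im=knob()
hold(.3)
for n in["wrist","side","scene"]:
    im=get_image(n);pickle.dump(im,open(n+"8.pkl","wb"));cv2.imwrite(f"pics/{n}8.png",im["frame"])
    P,m=cloud(im)
    q=P[m&(np.hypot(P[...,0]-.515,P[...,1]-.0147)<.03)&(P[...,2]>.06)&(P[...,2]<.13)]
    if len(q):print(n,len(q),q[:,2].max(),q[q[:,2]>.09].mean(0))
    print(state()["time"],state()["ft_force"].round(2))
```

```text
-2.180 act -2.1754 F0 5.53 Ft 5.27 Fr -1.16 Fz -2.22 t 35.57
knob [ 0.4668 -0.1554  0.1033] 1449 0.0736 -2.1811
after release [-0.28 -0.15  0.07] 36.2
knob [ 0.4665 -0.1572  0.1035] 414 0.0753 -2.1711
wrist 418 0.09984385934765538 [0.51112452 0.00678208 0.09644886]
37.725 [ 1.05  0.   -0.02]
side 226 0.11384410534692346 [0.51251246 0.02056098 0.10203596]
37.775 [-0.41 -0.35  0.66]
scene 127 0.11298948014648036 [0.51834759 0.01893233 0.10155352]
37.825 [0.3  0.31 0.12]
```

View pics/side8.png

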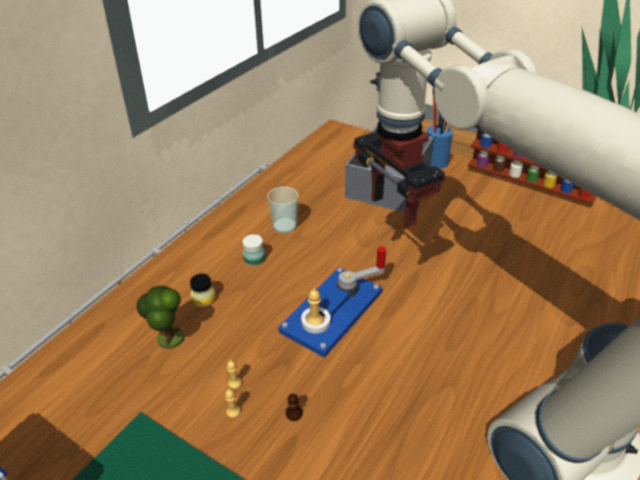

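View pics/scene8.png

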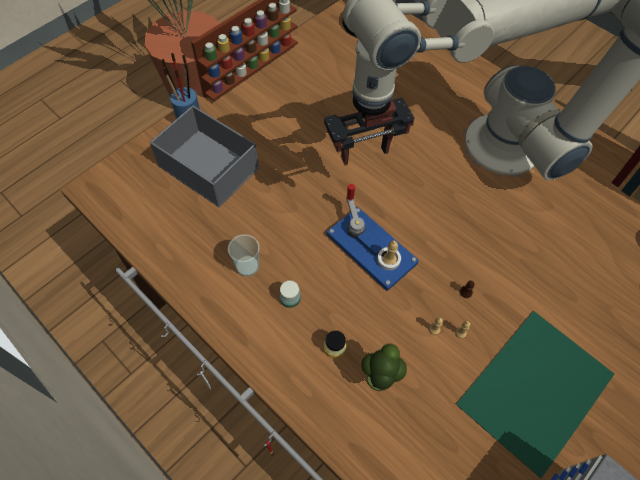

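Bishop upright in the nest (side 315,305; scene 391,252), knob released (side 381,257), and every other thing is at its first pixel position. The gripper hangs free, so I hand it in.

Run:
```python
from h import *
job_done();print(state()["time"])
```

```text
the job is handed in; nothing more can be done
the job is handed in; nothing more can be done
```

The job is handed in. The largest pale bishop stands upright in the nest, and the clamp was tightened after that. The knob slipped on by about 25 mm before I let go.

- **Bishop:** I lowered it in small steps and released it with no contact force above noise. Its top then measured 112–114 mm above the shelf, where 112 mm is expected. The side and scene cameras showed it still standing after tightening.
- **Crank:** I pushed the knob with the inside of one open finger. The force stayed around 1 N or less until the clamp tightened. It then jumped to a plateau of about 5–6 N, starting near -1.842 rad (good to about 0.25 mm at the knob).
- **Slip:** I stopped at -2.175 rad by the arm's own reading, 0.333 rad past that onset, or about 25 mm at the knob. The wrist camera agreed with the arm's reading to 0.001 rad over the stretch it covered. It also showed the knob staying put after release, within its reading error.
- **Other things:** In the last scene and side pictures they all stood where they began, and the gripper was clear of everything. The last check was at about 38 s of the 72 s allowed.

**Readings that disagreed:**
- The finger gap read 21 mm on the 18 mm stem, though the bishop's outline matched its expected position to about 1 mm.
- Two estimates of the crank axis differed by about 2 mm, which changes the slip figure by at most 0.6 mm.
- The last wrist check on the bishop's height gave no proper reading, so I relied on the other two cameras.

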